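# Latch a vial tray into the autosampler port

### The arm

A 6-joint arm with a two-finger parallel gripper is mounted at the origin on the work surface. World frame = base frame: x ahead of the robot, y to its left, z up, the work surface at z = 0. Lengths are in m, angles in rad, forces in N, time in s.
With the tool pointing down it reaches from about 0.325 to 0.925 m from the base axis. Payload 3.1 kg.
Tool frame: the origin (TCP) lies on the centre line of the jaws, within the pads' length; the fingertips stand 14 mm ahead of it and the grasp point (between the pads) lies 5 mm behind it; z points along the fingers, y is the direction in which the jaws open and shut (so a half turn about z gives the same grasp; the last joint's range is limited). The gripper opens to 85 mm and grips with 20 to 120 N. Pads are 22 mm wide; open, the fingers measure 114 mm over their backs; the gripper's body (76 mm by 85 mm) begins 54 mm behind the grasp point. The pads swing forward as they close: fully open they stand 13 mm farther back than shut.
Start: joints at [-1.416, 0.217, 1.613, -0, 1.311, -0.112], TCP at [0.165, -0.603, 0.245] pointing down, gripper open.
Joint ranges: [-2.75, 2.75], [-0.78, 2.1], [0.31, 2.55], [-1.13, 4.27], [0.13, 2.63], [-2.58, 2.58]. Speed limits (rad/s): [2.79, 2.79, 3.14, 3.14, 3.14, 3.14].

### API

Orientations are given as a rotation vector (axis times angle).
In Python, from station import env, optics gives the robot as it stands.
- The arm moves only by the tool arm_command, never from a script. Its argument "motion" is a list of rows, each a list of 3 entries, a list of its own where there are three numbers: the shift along the tool's x, y, z in mm, then the turn, a rotation vector about the tool's x, y, z in degrees, then the finger opening in mm, from 0 to 85.4. In form: [[[dx, dy, dz], [ax, ay, az], gripper], ...]. A call has 1 to 12 rows; each row is the pose to reach, as a shift and turn from the pose measured when the call began, along the tool's axes at that moment; what a row does not reach only later rows make up. A row lasts 1/8 s, in which the tool goes at most 62.5 mm and 10.7 degrees, less where a joint would pass 70% of its speed; a pose out of reach is approached as far as the arm can. A call with a gripper value outside its range is refused whole. The fingers move at their own pace and stop on an object; "grip_force" is the grip in N (left out, the last holds). Time passes only in rows, so rows that repeat a pose let the fingers close. It gives the time, the measured TCP pose, the force and the opening at its end, in the units of the state.
- env.observe(): the state, without advancing time (a new reading comes with each control period).
- optics.read_camera(name): name is "scene" or "top"; returns the picture (384x512x3 uint8, red, green, blue); there is no depth.
- optics.camera_model(name): a dict with "mtx" (3x3 intrinsics, pixels), "pose" (4x4, takes a point from camera to world coordinates). Camera axes: x right, y down, z forward; pixel columns grow to the right and rows downward; lengths in m; the calibration is good to about 2 mm. A picture is of the moment at which its call begins. camera_model takes no time and is no camera call.
- env.sign_off(): hands the job in, once; it reports no verdict.
The state is a dict: "time_s": time; "qpos": joint angles; "dq": joint speeds; "joint_torque": joint torques, N m; "tcp_pos": TCP position; "tcp_rot": TCP orientation; "ft_force": force on the tool from outside, world axes, zero at the start; "torque": the same for the moment, N m; "width": opening from 0.0 (shut) to 1.0 (fully open).
Only numpy, scipy, OpenCV 4.12 (cv2) and the standard library are available. Lean on these libraries where they do the work, as an engineer would, in place of code of your own. Each camera call takes 0.05 s, during which the arm holds its last target.

### The job

Load the vial tray into the autosampler loading port: press the tray's spring button down flush so that it goes in under the rim of the dark sleeve, then push the tray on in until the button pops up through the hole in the sleeve's roof, and let go. Use no more than light finger force on the tray, the button and the sleeve, keep the vials in their holes, and leave the other things on the bench alone.

Things in the scene. Friction and masses are not known exactly. Their poses are not given: they have to be found in the camera images.
- port: Fixed loading port. Origin: on the bench under the middle of the sleeve's open rim; x points into the sleeve (the way the tray slides), z up; place and heading vary. Silver bed x = -180 to 115 mm, 76 mm wide, top 10 mm up. Two grey rails up to the rim, inner faces y = +-25 mm, tops 24 mm up. Dark drive-unit box behind the sleeve: x = 117 to 247 mm, 150 mm wide, 115 mm high.
- port_hole (a point): Middle of the hole in the roof of the dark-grey sleeve, level with the roof's top. Hole 40 mm long (port x = 30 to 70 mm), 46 wide. Sleeve port x = 0 to 115 mm, 62 mm wide outside, 50 inside; roof from 38 to 41 mm above the bench; a white line on the roof marks the rim. Axes as the port's.
- tray: Loose vial tray, 0.27 to 0.42 kg, 172 x 47 mm, on the bed between the rails, 1.5 mm play a side. Origin: underside, below the button's middle; x to the sleeve. Nose x = 20 to 58 mm, 26 high, its front already in the sleeve; button x = -18 to 18; deck behind it 16 high, then 8; blue vial block x = -56 to -100, 28 high, vials to 46. Starts at port x = -48 to -26 mm; latched at 48 to 52 mm.
- latch (a joint): How far the tray's spring button is pressed down, in m: 0 up, hard stop at 0.0095. The spring gives 3 N at 0 and 8 N at the stop. Pressed 8 mm or more, its ridge passes under the sleeve's roof; less, it butts against the rim. Caught under the roof it reads about 0.008; popped up in the hole, 0.
- latch_step (a point): Middle of the button's flat yellow step, to press on: 26 mm long (tray x = -18 to 8 mm), 40 wide, 31 mm above the tray's underside when up. A finger pressing it can push the orange ridge in front of it, so sliding the tray forward with the button down; the finger meets the sleeve's rim when the ridge is under the roof, and the roof then keeps the button down. Axes as the tray's.
- latch_ridge (a point): Middle of the top of the button's orange ridge: 10 mm long (tray x = 8 to 18 mm), 40 wide, 5 mm higher than the step, 36 mm above the tray's underside when up. Up in the hole it stands 5 mm proud of the roof. Axes as the tray's.
- tray_push (a point): Middle of the rear face of the tray's cream push plate (plate tray x = -104 to -114 mm, 47 wide, 44 high), 30 mm above the tray's underside: push here to move the tray forward. The bed behind it is free. Axes as the tray's.
- vial_a: Glass vial with yellow cap, 12 mm diameter, 32 mm tall, standing loose in a hole 14 mm deep in the blue block of the tray, rear, at tray y = +11 mm. Origin: centre of its underside.
- vial_b: The same, in the front hole at tray y = +11 mm.
- vial_c: The same, in the rear hole at tray y = -11 mm.
- amber_bottle: Amber glass bottle, 70 mm diameter, 160 mm tall, with blue cap: leave alone. Origin: centre of its underside.
- beaker: Glass beaker, 70 mm diameter, 90 mm tall: leave alone. Origin: centre of its underside.
- tip_box: Blue box 120 x 85 x 60 mm: leave alone. Origin: centre of its underside.
- screwdriver: Screwdriver lying on the bench: leave alone.
- spare_rack: Blue block 90 x 130 x 35 mm full of yellow-capped vials (up to 45 mm): leave alone. Origin: centre of its underside.

How it is judged:
By the outcome, as a careful person would: the job done as asked, in the order asked, and still so for the second after the job is handed in, with the robot touching nothing.
It also fails if it takes over 69 s, if anything falls off the work surface, if the arm or the gripper's body presses on something with over 40 N, if the wrist force passes 120 N, or if a joint passes its speed limit or range.

## Working session

There is one attempt and no reset: what is moved stays moved. The work goes in short steps, Python scripts to look and compute and a tool call to move; the robot and the scene stay as the last step left them, time stands still between calls to the robot, and variables do not carry over. Pictures are saved under pics/ and viewed, and the job is handed in when it is done.

Besides the shell and the picture viewer there is one more tool, called after ">>>" as name(argument=value, ...), one argument or row to a line, values as JSON. arm_command: Moves the arm, as the interface text tells. Its arguments: {"type":"object","properties":{"motion":{"type":"array","items":{"type":"array"}},"grip_force":{"type":"number"}},"required":["motion"]}

```bash
ls; mkdir -p pics; python3 - <<'E'
from station import env, optics
import cv2
print(env.observe())
for n in("scene","top"):
    im=optics.read_camera(n); cv2.imwrite(f"pics/{n}0.png",im[:,:,::-1]); m=optics.camera_model(n); print(n,m)
E
```

```text
pics
{'time_s': 0.0, 'qpos': array([-1.41617194e+00,  2.17781445e-01,  1.61497446e+00, -2.99302530e-06,
        1.31129146e+00, -1.12179467e-01]), 'dq': array([ 0.00176869, -0.00158848, -0.00141973,  0.0005619 ,  0.00011996,
       -0.00027685]), 'joint_torque': array([ 7.90664981e-04, -3.96842158e+01, -3.03851974e+01,  6.12474423e-05,
        9.76231880e-03,  1.12634262e-05]), 'tcp_pos': array([ 0.16468975, -0.60208016,  0.24393025]), 'tcp_rot': array([-3.11124762e+00, -4.17527375e-01,  8.62985041e-05]), 'ft_force': array([ 0.06466873, -0.24595318,  0.37353506]), 'torque': array([ 0.01982126, -0.01092429, -0.00699665]), 'width': 1.0012821712314368}
scene {'mtx': array([[380.85683001,   0.        , 252.95101794],
       [  0.        , 380.85683001, 189.80905669],
       [  0.        ,   0.        ,   1.        ]]), 'pose': array([[ 0.68898481,  0.45428557, -0.56473406,  1.17681613],
       [ 0.7246863 , -0.44404197,  0.5269312 , -0.64774151],
       [-0.01138839, -0.77230263, -0.6351527 ,  0.82307917],
       [ 0.        ,  0.        ,  0.        ,  1.        ]])}
top {'mtx': array([[355.30002466,   0.        , 250.8618981 ],
       [  0.        , 355.30002466, 190.15422889],
       [  0.        ,   0.        ,   1.        ]]), 'pose': array([[ 0.01909066, -0.99858161,  0.04970219,  0.45114138],
       [-0.9997684 , -0.0185722 ,  0.01087254, -0.01754915],
       [-0.00993404, -0.04989825, -0.9987049 ,  1.44230822],
       [ 0.        ,  0.        ,  0.        ,  1.        ]])}
```

View pics/scene0.png

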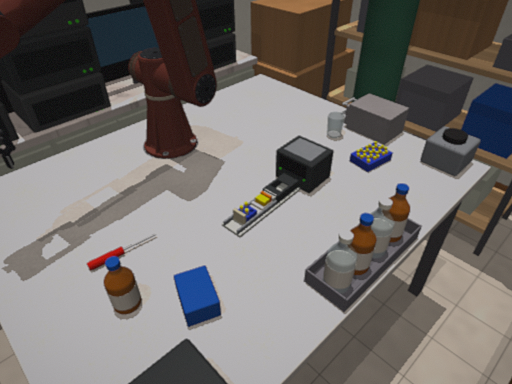

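View pics/top0.png

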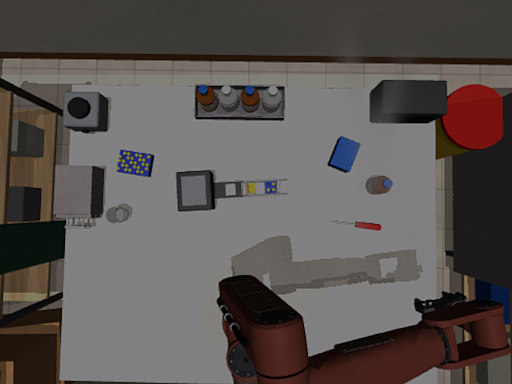

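The top view shows the port at about pixels (178–288, 170–210), with the sleeve toward world +y and the tray to its right. The scene view shows it at about (225–330, 140–230). I'll zoom in on both.

```bash
python3 - <<'E'
import cv2
a=cv2.imread("pics/top0.png")[160:220,170:295]; cv2.imwrite("pics/topz.png",cv2.resize(a,None,fx=6.4,fy=6.4,interpolation=cv2.INTER_CUBIC))
a=cv2.imread("pics/scene0.png")[130:240,215:340]; cv2.imwrite("pics/scz.png",cv2.resize(a,None,fx=5.4,fy=5.4,interpolation=cv2.INTER_CUBIC))
E
```

```text
(no output)
```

View pics/topz.png

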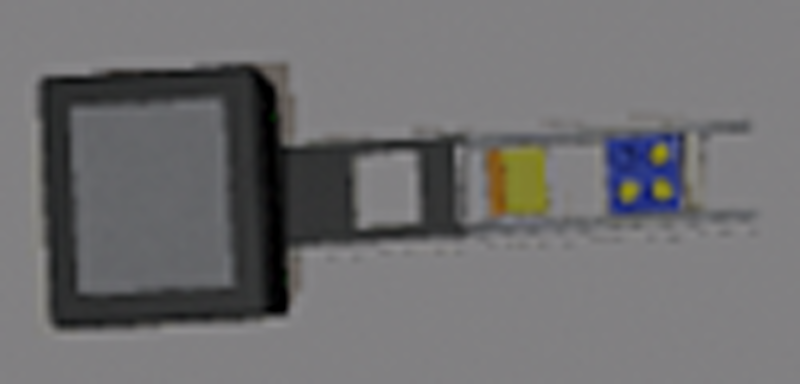

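View pics/scz.png

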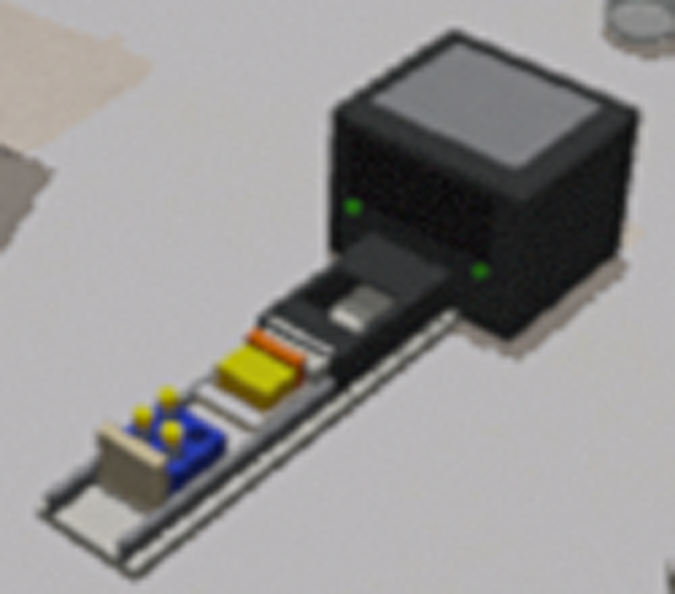

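Both views show the step, ridge, hole and plate clearly. Next I'll measure them by casting rays onto the known heights.

```bash
cat > h.py <<'E'
from station import env, optics
import cv2, numpy as np
def ray(n,uv,z):
    m=optics.camera_model(n);K=m["mtx"];T=m["pose"]
    d=T[:3,:3]@np.linalg.inv(K)@np.array([uv[0],uv[1],1.]);o=T[:3,3]
    return o+d*(z-o[2])/d[2]
def proj(n,p):
    m=optics.camera_model(n);T=m["pose"];c=T[:3,:3].T@(np.asarray(p)-T[:3,3]);q=m["mtx"]@c
    return q[:2]/q[2]
ROI={"top":(170,160,295,220),"scene":(215,130,340,240)}
RNG={"yellow":((24,120,80),(34,255,255)),"orange":((6,130,80),(20,255,255)),"blue":((112,120,40),(130,255,255))}
def blobs(n,im,col,k=1):
    h=cv2.cvtColor(im,cv2.COLOR_RGB2HSV);m=cv2.inRange(h,*map(np.array,RNG[col]))
    x0,y0,x1,y1=ROI[n];M=np.zeros_like(m);M[y0:y1,x0:x1]=m[y0:y1,x0:x1]
    c,l,s,ce=cv2.connectedComponentsWithStats(M)
    o=sorted(range(1,c),key=lambda i:-s[i][4])[:k]
    return [(ce[i],s[i]) for i in o]
E
python3 - <<'E'
from h import *
np.set_printoptions(precision=4,suppress=True)
for n in("top","scene"):
    im=cv2.imread(f"pics/{n}0.png")[:,:,::-1].copy()
    for c,z in(("yellow",.041),("orange",.046),("blue",.038)):
        for ce,s in blobs(n,im,c,4): print(n,c,ce,s,ray(n,ce,z))
im=cv2.imread("pics/top0.png")
print(cv2.cvtColor(im,cv2.COLOR_BGR2GRAY)[178:202,210:292:1][::2,::2])
E
```

```text
top yellow [251.4737 187.7544] [248 183   7  10  57] [ 0.5304 -0.0045  0.041 ]
top yellow [273. 189.] [272 188   3   3   5] [ 0.5271 -0.0896  0.041 ]
top yellow [272.5 183.5] [272 183   2   2   4] [ 0.5488 -0.0873  0.041 ]
top yellow [267.5 189.5] [267 189   2   2   4] [ 0.5247 -0.0679  0.041 ]
top orange [247.2105 187.8947] [246 184   3   9  19] [0.5293 0.0122 0.046 ]
top blue [269.8353 186.5176] [265 181  11  12  85] [ 0.5368 -0.0771  0.038 ]
scene yellow [262.0889 198.6778] [255 194  15  10  90] [ 0.5333 -0.0086  0.041 ]
scene yellow [246.2 209.5] [245 208   3   4  10] [ 0.5354 -0.0786  0.041 ]
scene yellow [245.875 203.125] [245 202   3   3   8] [ 0.5132 -0.0594  0.041 ]
scene yellow [241.  206.5] [240 205   3   4   8] [ 0.5143 -0.0808  0.041 ]
scene orange [265.9394 194.8182] [261 191  10  11  33] [0.5326 0.0091 0.046 ]
scene blue [250.5    212.7632] [246 206  10  15  76] [ 0.5528 -0.077   0.038 ]
scene blue [243.5 209.4] [243 206   2   7  10] [ 0.5269 -0.082   0.038 ]
scene blue [239. 209.] [239 209   1   1   1] [ 0.5159 -0.0907  0.038 ]
[[ 21  15  92 122 129 129 129 129 129 12
[... 1312 characters left out ...]
21 124 126 129]
 [ 38   7  25  53  53  52  53  49 128 125 124 122 124  56  52  50 102 123
   97 114 116 114 109 103  96  98 109 102 101 106 109 113 103 114 102 116
  102 117 104 126 129]
 [ 41   5  23  54  50  49  50  47  40  40  35  34  47  48  63  59  60  98
  109 106 111 108 117 122 122 119 121 129 127 132 133 128 127 128 133 124
  118 123 130 123 129]
 [ 44   9  22  70  96 107 105 104 117 115 133 138 134 136 130 136 131 132
  120 130 124 123 117 130 118 130 130 129 130 130 129 130 130 129 129 129
  129 129 129 129 128]
 [ 46   3  36  92 133 131 123 131 124 129 130 130 130 130 130 130 130 129
  129 129 128 129 129 129 129 128 129 129 129 129 129 129 129 129 130 129
  129 129 129 129 130]]
```

```bash
python3 - <<'E'
from h import *
np.set_printoptions(precision=4,suppress=True)
im=cv2.imread("pics/top0.png");g=cv2.cvtColor(im,cv2.COLOR_BGR2GRAY).astype(float)
def cross(p,th,up):
    # subpixel first crossing along list
    for i in range(len(p)-1):
        if (p[i]-th)*(p[i+1]-th)<=0 and p[i]!=p[i+1]: return i+(p[i]-th)/(p[i]-p[i+1])
far=[];near=[]
for u in range(217,239):
    far.append((u,188-12-0)) if 0 else None
    v=176+cross(g[176:186,u],92,0); far.append((u,v))
    w=203-cross(g[190:204,u][::-1],92,0); near.append((u,w))
for nm,e in(("far",far),("near",near)):
    P=np.array([ray("top",q,.041)[:2] for q in e]).astype(np.float32)
    l=cv2.fitLine(P,cv2.DIST_HUBER,0,.001,.001).ravel(); print(nm,l,np.degrees(np.arctan2(l[1],l[0]))%180)
# hole
m=np.zeros(g.shape,np.uint8);m[180:199,222:238]=(g[180:199,222:238]>90)
c,l,s,ce=cv2.connectedComponentsWithStats(m);
for i in range(1,c): print("hole",s[i],ce[i],ray("top",ce[i],.041))
# box top edges z .115 : grey panel
m=np.zeros(g.shape,np.uint8);m[165:215,172:218]=(g[165:215,172:218]>75)
m2=m.copy();c,l,s,ce=cv2.connectedComponentsWithStats(m2)
i=l[190,194];cs,_=cv2.findContours((l==i).astype(np.uint8),0,2);r=cv2.minAreaRect(cs[0]);print("panel",r)
P=np.array([ray("top",q,.115)[:2] for q in cv2.boxPoints(r)]);print(P)
print("rim/line row",g[188,236:250])
E
```

```text
far [ 0.0489 -0.9988  0.5537  0.092 ] 92.80438
near [ 0.0874 -0.9962  0.4907  0.0886] 95.015175
hole [222 180  16   2  32] [229.5 180.5] [0.5575 0.083  0.041 ]
hole [225 184  11  12 116] [229.9828 189.1466] [0.5233 0.0803 0.041 ]
hole [222 197  16   2  21] [230.8095 197.7619] [0.4893 0.0763 0.041 ]
panel ((193.16734313964844, 190.17706298828125), (29.31779670715332, 24.140399932861328), 86.42366790771484)
[[0.5643 0.2632]
 [0.5717 0.1728]
 [0.4621 0.1631]
 [0.4547 0.2532]]
rim/line row [ 44.  52.  53.  52.  47.  91.  96. 122. 134. 122. 103.  93.  95. 113.]
```

Heading is about 94.7°, and the sleeve edges, drive-unit panel, step-to-hole line and step-to-block line all agree on it. The tray origin is at about port x −30 mm, inside the given range. The step middle is at about (0.531, −0.005, 0.041). Now I'll compute the first move.

```bash
cat >> h.py <<'E'
from scipy.spatial.transform import Rotation as R
H=np.radians(94.7); PX=np.array([np.cos(H),np.sin(H),0]); PY=np.array([-np.sin(H),np.cos(H),0])
def goal(p,heading=H):
    s=env.observe();T=R.from_rotvec(s["tcp_rot"]);G=R.from_matrix(np.array([[np.cos(heading),np.sin(heading),0],[np.sin(heading),-np.cos(heading),0],[0,0,-1.]]))
    print("shift mm",T.inv().apply(np.array(p)-s["tcp_pos"])*1e3,"turn",np.degrees((T.inv()*G).as_rotvec()))
np.set_printoptions(precision=4,suppress=True)
E
python3 - <<'E'
from h import *
goal(np.array([.531,-.005,.15])-.003*PX)
E
```

```text
shift mm [ 510.233  -476.3079   95.2412] turn [ -0.0958  -0.0975 -79.4133]
```

>>> arm_command(
  motion=[
    [[85,-79,0],[0,0,-10],0],
    [[128,-119,0],[0,0,-20],0],
    [[170,-159,0],[0,0,-30],0],
    [[213,-199,0],[0,0,-40],0],
    [[255,-238,0],[0,0,-50],0],
    [[298,-278,0],[0,0,-60],0],
    [[340,-318,0],[0,0,-70],0],
    [[383,-357,0],[0,0,-79.4],0],
    [[425,-397,0],[0,0,-79.4],0],
    [[468,-437,20],[0,0,-79.4],0],
    [[510,-476,60],[0,0,-79.4],0],
    [[510,-476,95],[0,0,-79.4],0],
  ],
  grip_force=20,
)

```text
time_s: 1.6
tcp_pos: [0.5338, -0.0058, 0.1509]
tcp_rot: [2.123, 2.312, 0.007]
ft_force: [1.1, 0.1, 0.5]
width: 0.002
```

```bash
python3 - <<'E'
from h import *
im=optics.read_camera("scene");cv2.imwrite("pics/s1.png",cv2.resize(im[90:250,190:350,::-1],None,fx=3.7,fy=3.7,interpolation=cv2.INTER_CUBIC))
s=env.observe();print(s["time_s"],s["tcp_pos"],s["ft_force"],s["width"],s["qpos"])
goal(np.array([.531,-.005,.060])-.003*PX)
E
```

```text
1.65 [ 0.5283 -0.0041  0.1423] [-1.178   1.3597 -4.282 ] 0.0038165483078086092 [-0.1428  0.1328  1.9182  0.0046  1.1007 -0.2298]
shift mm [-4.6874  3.3333 82.2606] turn [-0.5133 -0.3597  0.1604]
```

View pics/s1.png

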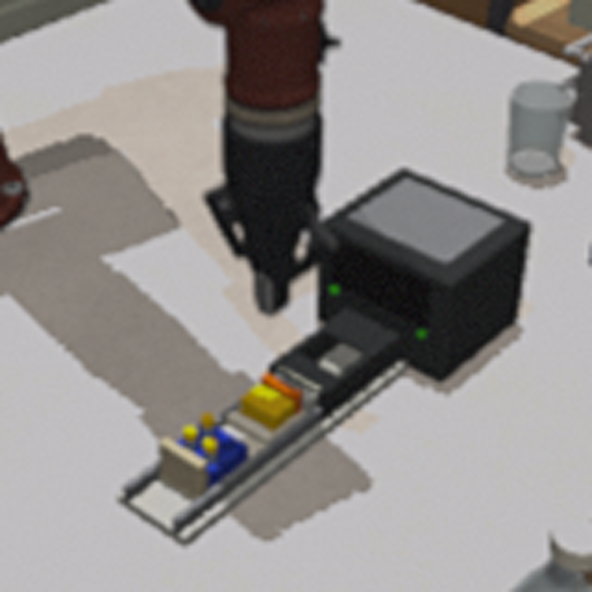

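The shut fingers hang above the button and the scene is undisturbed. The arm is still settling, so I'll repeat the pose and then descend.

>>> arm_command(
  motion=[
    [[-4,3,30],[-0.4,0,0],0],
    [[-4,3,60],[-0.4,0,0],0],
    [[-4,3,72],[-0.4,0,0],0],
    [[-4,3,72],[-0.4,0,0],0],
    [[-4,3,72],[-0.4,0,0],0],
    [[-4,3,72],[-0.4,0,0],0],
  ],
)

```text
time_s: 2.4
tcp_pos: [0.5322, -0.0077, 0.0719]
tcp_rot: [-2.123, -2.311, -0.007]
ft_force: [-0.6, 0.8, 0.2]
width: 0.005
```

```bash
python3 - <<'E'
from h import *
im=optics.read_camera("scene");cv2.imwrite("pics/s2.png",cv2.resize(im[140:240,210:330,::-1],None,fx=6,fy=6,interpolation=cv2.INTER_CUBIC))
s=env.observe();print(s["time_s"],s["tcp_pos"],s["ft_force"],s["width"],s["dq"])
goal(np.array([.531,-.005,.055])-.003*PX)
E
```

```text
2.45 [ 0.532  -0.0076  0.0717] [-0.2794 -0.7257  0.5206] -0.004167055082692573 [ 0.0008  0.0053  0.0068  0.0026  0.0004 -0.0006]
shift mm [-0.4042 -0.828  16.6691] turn [ 0.0306 -0.3255  0.151 ]
```

View pics/s2.png

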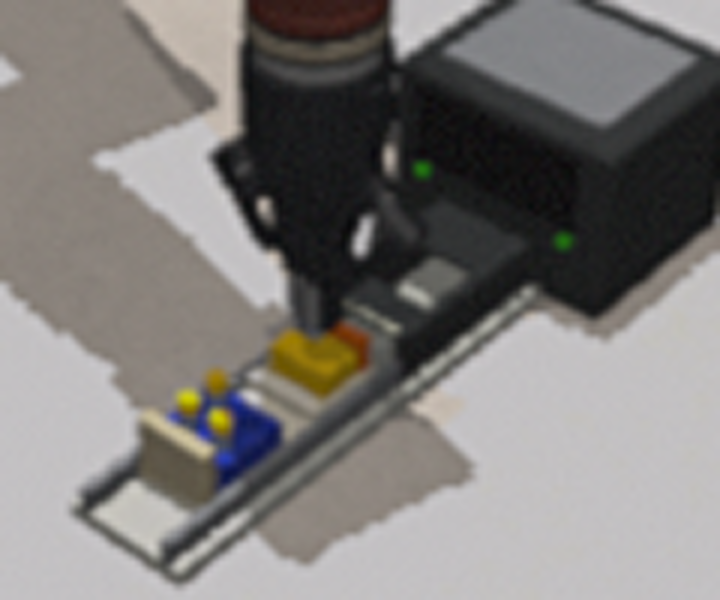

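The fingertips are centred over the yellow step, just behind the orange ridge. I'll go down to just above contact.

>>> arm_command(
  motion=[
    [[0,-1,7],[0,-0.3,0],0],
    [[0,-1,14],[0,-0.3,0],0],
    [[0,-1,14],[0,-0.3,0],0],
    [[0,-1,14],[0,-0.3,0],0],
  ],
)

```text
time_s: 2.95
tcp_pos: [0.5308, -0.0075, 0.0574]
tcp_rot: [-2.125, -2.313, -0.001]
ft_force: [-0.1, -0.2, 0.4]
width: 0.001
```

>>> arm_command(
  motion=[
    [[0,0,2],[0,0,0],0],
    [[0,0,4],[0,0,0],0],
    [[0,0,4],[0,0,0],0],
  ],
)

```text
time_s: 3.32
tcp_pos: [0.5312, -0.0076, 0.0538]
tcp_rot: [-2.125, -2.313, -0.001]
ft_force: [-1.4, 0.1, 3.5]
width: 0.004
```

>>> arm_command(
  motion=[
    [[0,0,2],[0,0,0],0],
    [[0,0,4],[0,0,0],0],
    [[0,0,5],[0,0,0],0],
    [[0,0,5],[0,0,0],0],
  ],
)

```text
time_s: 3.82
tcp_pos: [0.5313, -0.0077, 0.049]
tcp_rot: [-2.125, -2.314, -0.001]
ft_force: [-2.4, 0.6, 6.1]
width: -0.004
```

>>> arm_command(
  motion=[
    [[0,0,1.5],[0,0,0],0],
    [[0,0,2.8],[0,0,0],0],
    [[0,0,2.8],[0,0,0],0],
    [[0,0,2.8],[0,0,0],0],
  ],
)

```text
time_s: 4.32
tcp_pos: [0.5313, -0.0076, 0.0467]
tcp_rot: [-2.125, -2.313, -0.001]
ft_force: [-2.8, -0.5, 6.8]
width: -0.0
```

>>> arm_command(
  motion=[
    [[0,0,1],[0,0,0],0],
    [[0,0,1],[0,0,0],0],
    [[0,0,1],[0,0,0],0],
  ],
)

```text
time_s: 4.7
tcp_pos: [0.5313, -0.0076, 0.0462]
tcp_rot: [-2.125, -2.313, -0.0]
ft_force: [-3.4, 0.3, 7.2]
width: 0.001
```

```bash
python3 - <<'E'
from h import *
im=optics.read_camera("scene");cv2.imwrite("pics/s3.png",cv2.resize(im[140:240,210:330,::-1],None,fx=6,fy=6,interpolation=cv2.INTER_CUBIC))
s=env.observe();print(s["time_s"],s["tcp_pos"],s["ft_force"],s["torque"])
E
```

```text
4.75 [ 0.5313 -0.0076  0.0462] [-2.3535 -0.2635  6.9189] [0.0525 0.475  0.0087]
```

View pics/s3.png

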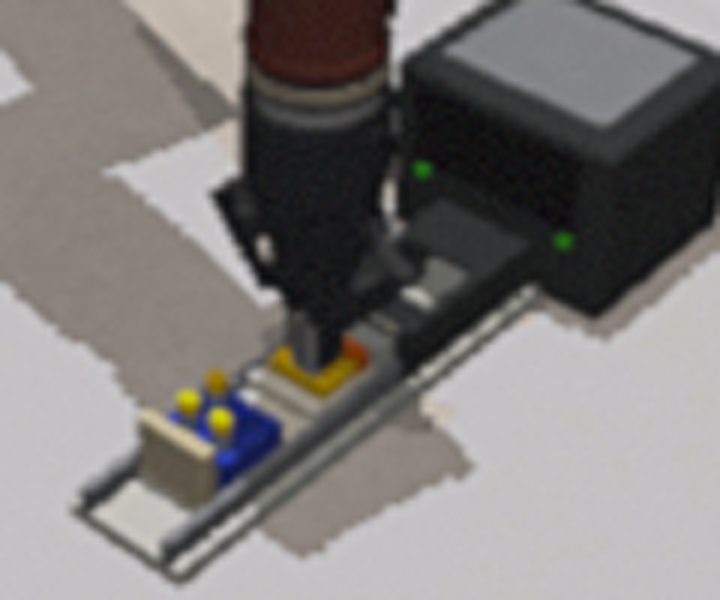

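The button is pressed almost flush, with about 7 N on it. I'll press slightly more and slide forward in short stages, watching the force.

>>> arm_command(
  motion=[
    [[0,0,0.8],[0,0,0],0],
    [[1,0,0.8],[0,0,0],0],
    [[2.5,0,0.8],[0,0,0],0],
    [[4,0,0.8],[0,0,0],0],
    [[5,0,0.8],[0,0,0],0],
    [[5,0,0.8],[0,0,0],0],
  ],
)

```text
time_s: 5.5
tcp_pos: [0.5322, -0.0045, 0.0465]
tcp_rot: [2.121, 2.312, -0.001]
ft_force: [-1.6, -4.8, 6.8]
width: -0.003
```

>>> arm_command(
  motion=[
    [[2,0,1.8],[0,0,0],0],
    [[3.5,0,1.8],[0,0,0],0],
    [[5,0,1.8],[0,0,0],0],
    [[6.5,0,1.8],[0,0,0],0],
    [[8,0,1.8],[0,0,0],0],
    [[8,0,1.8],[0,0,0],0],
  ],
)

```text
time_s: 6.25
tcp_pos: [0.5335, 0.0009, 0.0462]
tcp_rot: [2.115, 2.309, -0.003]
ft_force: [-0.4, -8.6, 7.5]
width: -0.001
```

```bash
python3 - <<'E'
from h import *
im=optics.read_camera("scene");cv2.imwrite("pics/s4.png",cv2.resize(im[140:240,210:330,::-1],None,fx=6,fy=6,interpolation=cv2.INTER_CUBIC))
s=env.observe();print(s["time_s"],s["tcp_pos"],s["ft_force"],s["torque"])
goal(s["tcp_pos"])
E
```

```text
6.3 [0.5335 0.0008 0.0462] [-0.9644 -7.3762  6.3783] [-1.1881  0.1535 -0.0262]
shift mm [0. 0. 0.] turn [0.3079 0.4918 0.3238]
```

View pics/s4.png

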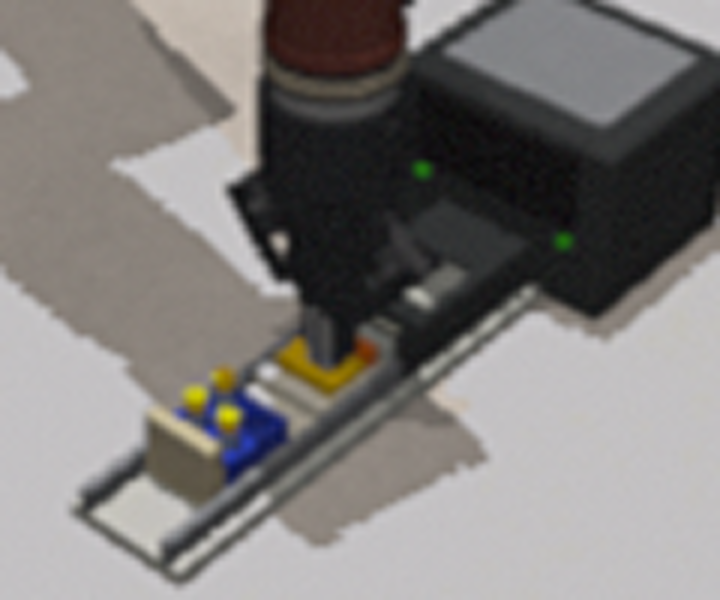

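The tray moved forward with the button down: the block shifted by about 8 px in the zoomed picture. There is a small sideways drift. I'll press a bit harder and correct sideways to see whether the hard stop has been reached.

>>> arm_command(
  motion=[
    [[2.5,-1,2.5],[0.3,0.5,0.3],0],
    [[2.5,-2,3],[0.3,0.5,0.3],0],
    [[2.5,-2,3],[0.3,0.5,0.3],0],
    [[2.5,-2,3],[0.3,0.5,0.3],0],
  ],
)

```text
time_s: 6.8
tcp_pos: [0.5336, 0.0007, 0.0455]
tcp_rot: [2.122, 2.308, -0.001]
ft_force: [-1.9, -6.2, 12.2]
width: 0.003
```

The hard stop is reached: the force rose to 12 N. I'll ease off slightly and slide on.

>>> arm_command(
  motion=[
    [[4,-1.5,2],[0,0.3,0],0],
    [[5.5,-1.5,2],[0,0.3,0],0],
    [[7,-1.5,2],[0,0.3,0],0],
    [[8.5,-1.5,2],[0,0.3,0],0],
    [[10,-1.5,2],[0,0.3,0],0],
    [[10,-1.5,2],[0,0.3,0],0],
  ],
)

```text
time_s: 7.55
tcp_pos: [0.5334, 0.0063, 0.0455]
tcp_rot: [2.116, 2.308, -0.001]
ft_force: [-2.1, -11.5, 11.3]
width: 0.001
```

```bash
python3 - <<'E'
from h import *
im=optics.read_camera("scene");cv2.imwrite("pics/s5.png",cv2.resize(im[140:240,210:330,::-1],None,fx=6,fy=6,interpolation=cv2.INTER_CUBIC))
s=env.observe();print(s["time_s"],s["tcp_pos"],s["ft_force"],s["torque"])
goal(s["tcp_pos"])
E
```

```text
7.6 [0.5333 0.0063 0.0455] [ -2.0037 -12.0588  10.985 ] [-2.1481  0.4924 -0.0141]
shift mm [0. 0. 0.] turn [0.3799 0.4556 0.2767]
```

View pics/s5.png

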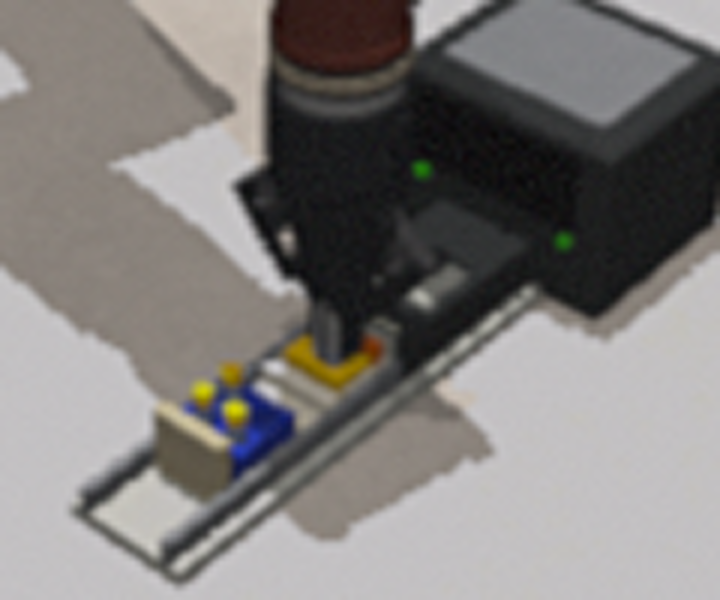

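```bash
cat >> h.py <<'E'
def caps(n,im):
    # yellow caps: three small blobs, ray at z=.056; distance along the port axis
    b=[c for c,s in blobs(n,im,"yellow",6) if 3<=s[4]<=14 and (n=="top" or c[0]<256)]
    return np.array([ray(n,c,.056) for c in b])
E
python3 - <<'E'
from h import *
a=cv2.imread("pics/scene0.png")[:,:,::-1].copy();b=optics.read_camera("scene")
t=optics.read_camera("top");cv2.imwrite("pics/t5.png",cv2.resize(t[150:230,170:300,::-1],None,fx=6,fy=6,interpolation=cv2.INTER_CUBIC))
for im in(a,b):
    P=caps("scene",im);print(P,P.mean(0),P.mean(0)@PX)
    print([ (c,s[4]) for c,s in blobs("scene",im,"blue",1)])
a=cv2.imread("pics/top0.png")[:,:,::-1].copy()
for im in (a,t): print(caps("top",im))
# rim along port axis from top: white line
E
```

```text
[[ 0.5477 -0.0895  0.056 ]
 [ 0.526  -0.0707  0.056 ]
 [ 0.527  -0.0916  0.056 ]] [ 0.5336 -0.084   0.056 ] -0.1273961377641485
[(array([250.5   , 212.7632]), np.int32(76))]
[[ 0.5266 -0.0823  0.056 ]
 [ 0.5487 -0.079   0.056 ]
 [ 0.5263 -0.063   0.056 ]] [ 0.5339 -0.0748  0.056 ] -0.11825440097993857
[(array([253.1176, 211.5735]), np.int32(68))]
[[ 0.5263 -0.0888  0.056 ]
 [ 0.5477 -0.0865  0.056 ]
 [ 0.5239 -0.0674  0.056 ]]
[[ 0.5261 -0.0791  0.056 ]
 [ 0.5476 -0.0787  0.056 ]]
```

View pics/t5.png

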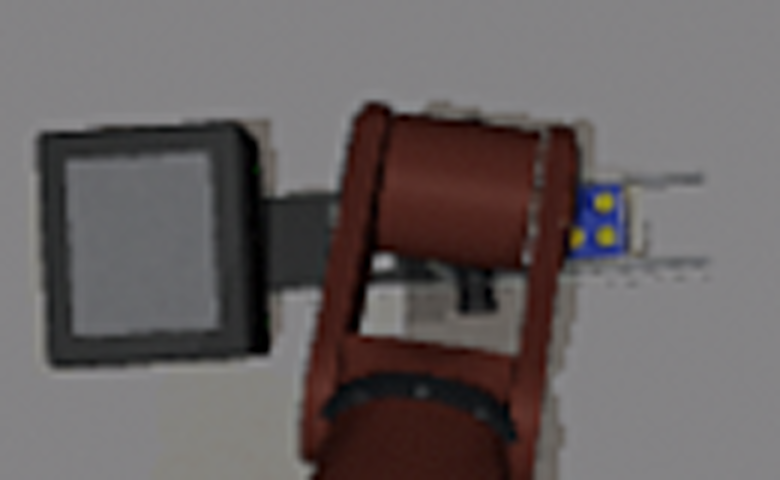

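The top and scene views agree that the tray has moved about 9 mm, so it is near port x −21 and the ridge is just short of the rim. I'll carry on with less down-force.

>>> arm_command(
  motion=[
    [[4,-1,1.2],[0.4,0.4,0],0],
    [[5,-1,1.2],[0.4,0.4,0],0],
    [[6,-1,1.2],[0.4,0.4,0],0],
    [[7,-1,1.2],[0.4,0.4,0],0],
    [[7,-1,1.2],[0.4,0.4,0],0],
  ],
)

```text
time_s: 8.32
tcp_pos: [0.5332, 0.0097, 0.0456]
tcp_rot: [2.116, 2.313, -0.006]
ft_force: [-2.8, -10.6, 8.4]
width: 0.002
```

>>> arm_command(
  motion=[
    [[4,-3,1.5],[0,0,0],0],
    [[5.5,-3,1.5],[0,0,0],0],
    [[7,-3,1.5],[0,0,0],0],
    [[8.5,-3,1.5],[0,0,0],0],
    [[8.5,-3,1.5],[0,0,0],0],
  ],
)

```text
time_s: 8.95
tcp_pos: [0.5325, 0.0152, 0.046]
tcp_rot: [2.108, 2.309, -0.006]
ft_force: [0.1, -7.5, 7.2]
width: -0.001
```

```bash
python3 - <<'E'
from h import *
b=optics.read_camera("scene")
cv2.imwrite("pics/s6.png",cv2.resize(b[140:240,210:330,::-1],None,fx=6,fy=6,interpolation=cv2.INTER_CUBIC))
P=caps("scene",b);print(P,len(P),P.mean(0)@PX)
s=env.observe();print(s["time_s"],s["tcp_pos"],s["ft_force"],s["torque"])
goal(s["tcp_pos"])
E
```

```text
[[ 0.5264 -0.0727  0.056 ]
 [ 0.5476 -0.0705  0.056 ]
 [ 0.5246 -0.0536  0.056 ]] 3 -0.10904327591270632
9.0 [0.5325 0.0152 0.0459] [ 0.4664 -8.1647  6.5242] [-1.2886 -0.0499  0.0067]
shift mm [0. 0. 0.] turn [0.4198 0.7664 0.4913]
```

View pics/s6.png

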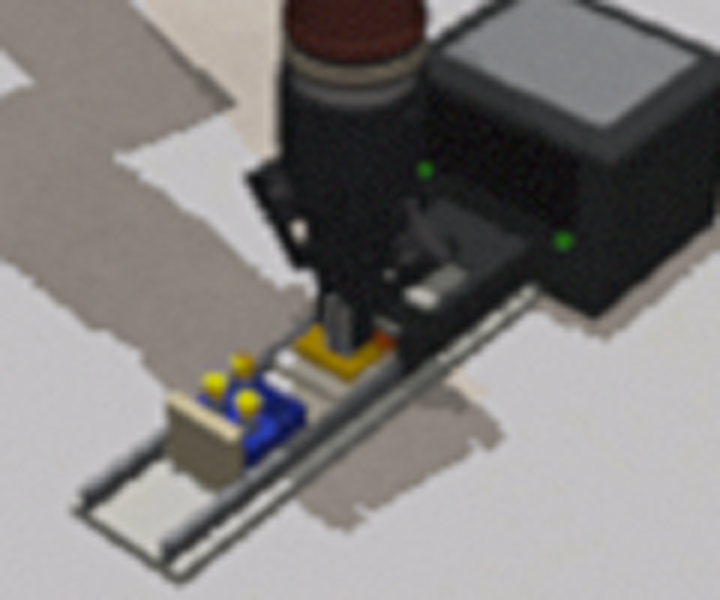

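The tray has moved 18 mm, and the orange ridge is now going under the rim at about zoomed pixel (385, 340). A few mm remain.

>>> arm_command(
  motion=[
    [[3,0,1.4],[0,0.5,0],0],
    [[4,0,1.4],[0,0.5,0],0],
    [[5,0,1.4],[0,0.5,0],0],
    [[6,0,1.4],[0,0.5,0],0],
    [[6,0,1.4],[0,0.5,0],0],
  ],
)

```text
time_s: 9.62
tcp_pos: [0.5325, 0.0173, 0.0455]
tcp_rot: [2.106, 2.313, -0.005]
ft_force: [-4.3, -11.5, 8.2]
width: 0.002
```

>>> arm_command(
  motion=[
    [[5,0,1],[0,0,0],0],
    [[6,0,1],[0,0,0],0],
    [[6,0,1],[0,0,0],0],
  ],
)

```text
time_s: 10.0
tcp_pos: [0.5325, 0.0194, 0.0456]
tcp_rot: [2.1, 2.312, -0.013]
ft_force: [-4.1, -12.7, 9.4]
width: 0.0
```

```bash
python3 - <<'E'
from h import *
b=optics.read_camera("scene")
cv2.imwrite("pics/s7.png",cv2.resize(b[140:240,210:330,::-1],None,fx=6,fy=6,interpolation=cv2.INTER_CUBIC))
P=caps("scene",b);print(P,len(P),P.mean(0)@PX)
s=env.observe();print(s["time_s"],s["tcp_pos"],s["ft_force"],s["torque"])
goal(s["tcp_pos"])
E
```

```text
[[ 0.5258 -0.07    0.056 ]
 [ 0.5485 -0.0664  0.056 ]
 [ 0.5254 -0.0494  0.056 ]] 3 -0.10543399008698075
10.05 [0.5325 0.0194 0.0456] [ -3.1988 -12.136    8.3425] [-2.0088  0.6225  0.0023]
shift mm [0. 0. 0.] turn [0.3691 1.1129 0.7999]
```

View pics/s7.png

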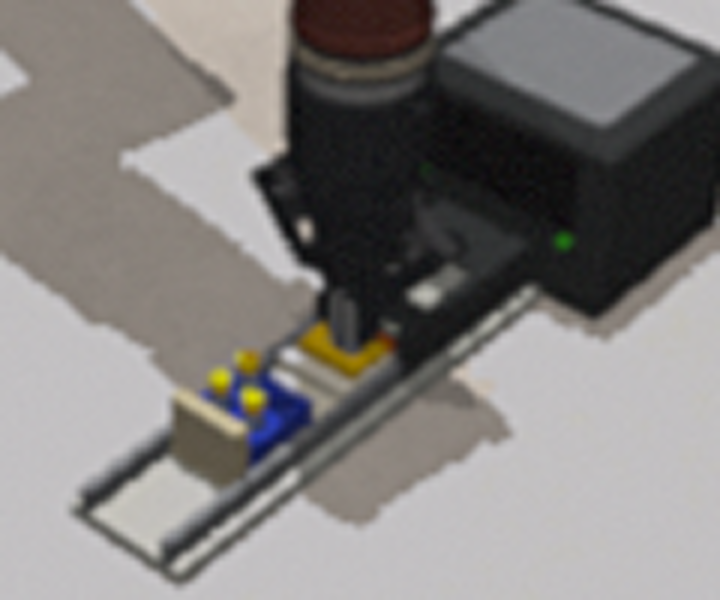

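A thin orange sliver is still visible at the rim (388, 340). One more gentle nudge.

>>> arm_command(
  motion=[
    [[6,0,1],[0.3,0.6,0],0],
    [[7,0,1],[0.3,0.6,0],0],
    [[7,0,1],[0.3,0.6,0],0],
    [[7,0,1],[0.3,0.6,0],0],
  ],
)

```text
time_s: 10.55
tcp_pos: [0.5326, 0.02, 0.0456]
tcp_rot: [2.097, 2.318, -0.022]
ft_force: [-2.9, -19.1, 9.8]
width: 0.001
```

The force jumped with little motion, so the finger is at the rim and the ridge is under the roof. I'll ease back and lift, since the roof now holds the button.

>>> arm_command(
  motion=[
    [[-1,0,0.5],[0,0,0],0],
    [[-2,0,-2],[0,0,0],0],
    [[-3,0,-8],[0,0,0],0],
    [[-5,0,-25],[0,0,0],0],
    [[-5,0,-50],[0,0,0],0],
    [[-5,0,-70],[0,0,0],0],
    [[-5,0,-70],[0,0,0],0],
  ],
)

```text
time_s: 11.42
tcp_pos: [0.5351, 0.0163, 0.1185]
tcp_rot: [2.094, 2.315, -0.016]
ft_force: [0.2, 0.4, 0.1]
width: 0.001
```

```bash
python3 - <<'E'
from h import *
b=optics.read_camera("scene")
cv2.imwrite("pics/s8.png",cv2.resize(b[140:240,210:330,::-1],None,fx=6,fy=6,interpolation=cv2.INTER_CUBIC))
P=caps("scene",b);print(P,len(P),P.mean(0)@PX)
s=env.observe();print(s["time_s"],s["tcp_pos"],s["ft_force"],s["torque"])
goal(s["tcp_pos"])
E
```

```text
[[ 0.5253 -0.068   0.056 ]
 [ 0.5485 -0.0664  0.056 ]] 2 -0.11095656604504697
11.475 [0.5338 0.0164 0.117 ] [1.1312 0.0838 0.1097] [-0.0148 -0.0057 -0.0006]
shift mm [0. 0. 0.] turn [0.1869 1.228  1.0403]
```

View pics/s8.png

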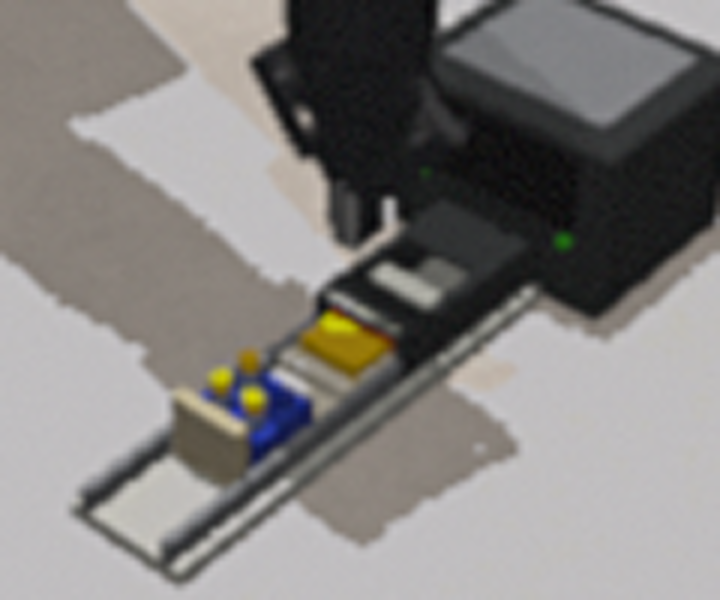

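The button stays down under the roof: no orange stands proud, and the step meets the rim at zoomed (340–395, 320–350). The vials are seated. Next I'll locate the rear face of the push plate.

```bash
python3 - <<'E'
from h import *
for uv in((210+175/6,140+393/6),(210+245/6,140+437/6)):
    print(ray("scene",uv,.054))
# mask: cream plate rear face top edge
r=np.array([.5305,-.005,0])-.109*PX+.022*PX; print("pred rear face",r)
goal(np.array([r[0],r[1],.115])-.045*PX)
E
```

```text
[ 0.518  -0.0911  0.054 ]
[ 0.5664 -0.0882  0.054 ]
pred rear face [ 0.5376 -0.0917  0.    ]
shift mm [-152.8772   -7.8485    5.213 ] turn [0.1869 1.228  1.0403]
```

The image puts the rear face at about (0.541, −0.090). Prediction was (0.538, −0.092), so they agree.

>>> arm_command(
  motion=[
    [[-40,-2,0],[0,1.2,1],0],
    [[-90,-5,0],[0,1.2,1],0],
    [[-135,-7,2],[0,1.2,1],0],
    [[-153,-7,5],[0,1.2,1],0],
    [[-153,-7,25],[0,1.2,1],0],
    [[-153,-7,45],[0,1.2,1],0],
    [[-153,-7,45],[0,1.2,1],0],
    [[-153,-7,45],[0,1.2,1],0],
  ],
)

```text
time_s: 12.48
tcp_pos: [0.5424, -0.1369, 0.0752]
tcp_rot: [2.125, 2.311, 0.003]
ft_force: [-1.1, 1.0, -0.8]
width: -0.003
```

```bash
python3 - <<'E'
from h import *
b=optics.read_camera("scene")
cv2.imwrite("pics/s9.png",cv2.resize(b[140:240,210:330,::-1],None,fx=6,fy=6,interpolation=cv2.INTER_CUBIC))
s=env.observe();print(s["time_s"],s["tcp_pos"],s["ft_force"],s["torque"])
r=np.array([.539,-.0915,.044]);goal(r-.020*PX)
E
```

```text
12.525 [ 0.5429 -0.1371  0.0758] [-0.0175 -0.1168  0.2747] [ 0.0031 -0.0003 -0.0685]
shift mm [25.826  -0.2414 31.753 ] turn [0.2366 0.0403 0.0751]
```

View pics/s9.png

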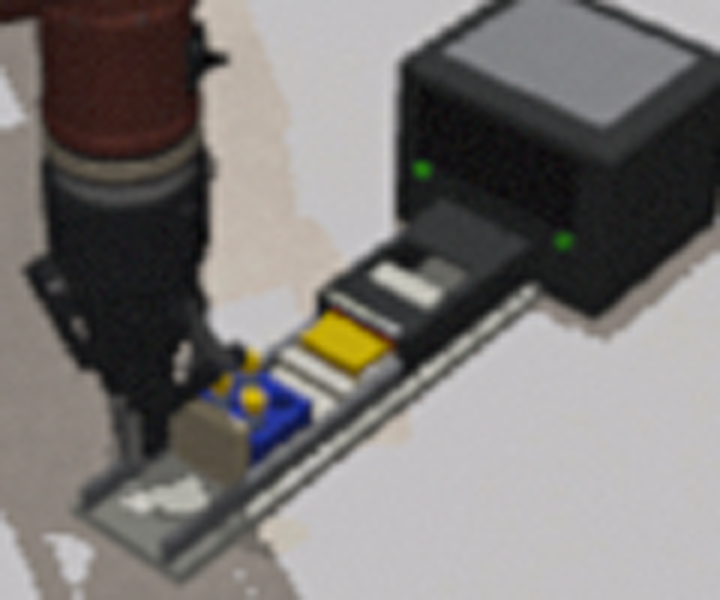

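The fingers are behind the plate with clearance. Down first, then approach slowly.

>>> arm_command(
  motion=[
    [[0,0,16],[0,0,0],0],
    [[0,0,32],[0,0,0],0],
    [[0,0,32],[0,0,0],0],
    [[8,0,32],[0,0,0],0],
    [[16,0,32],[0,0,0],0],
    [[24,0,32],[0,0,0],0],
    [[27,0,32],[0,0,0],0],
    [[29,0,32],[0,0,0],0],
    [[31,0,32],[0,0,0],0],
    [[32,0,32],[0,0,0],0],
  ],
)

```text
time_s: 13.78
tcp_pos: [0.5404, -0.1053, 0.0438]
tcp_rot: [2.125, 2.309, 0.004]
ft_force: [-0.1, -0.3, 0.8]
width: 0.001
```

>>> arm_command(
  motion=[
    [[1,0,0],[0,0,0],0],
    [[2,0,0],[0,0,0],0],
    [[3,0,0],[0,0,0],0],
    [[4,0,0],[0,0,0],0],
    [[5.5,0,0],[0,0,0],0],
    [[7,0,0],[0,0,0],0],
    [[8.5,0,0],[0,0,0],0],
    [[10,0,0],[0,0,0],0],
  ],
)

```text
time_s: 14.78
tcp_pos: [0.54, -0.0991, 0.0441]
tcp_rot: [2.119, 2.307, -0.003]
ft_force: [-0.9, -12.1, -1.7]
width: -0.004
```

>>> arm_command(
  motion=[
    [[4,0,0],[0,0,0],0],
    [[5,0,0],[0,0,0],0],
    [[6,0,0],[0,0,0],0],
    [[7,0,0],[0,0,0],0],
    [[8,0,0],[0,0,0],0],
    [[9,0,0],[0,0,0],0],
  ],
)

```text
time_s: 15.52
tcp_pos: [0.5396, -0.0939, 0.0443]
tcp_rot: [2.113, 2.305, -0.01]
ft_force: [-0.7, -12.8, -1.8]
width: 0.001
```

```bash
python3 - <<'E'
from h import *
b=optics.read_camera("scene")
cv2.imwrite("pics/s10.png",cv2.resize(b[140:240,210:330,::-1],None,fx=6,fy=6,interpolation=cv2.INTER_CUBIC))
s=env.observe();print(s["time_s"],s["tcp_pos"],s["ft_force"],s["torque"])
goal(s["tcp_pos"]); print(blobs("scene",b,"blue",1))
E
```

```text
15.575 [ 0.5396 -0.0938  0.0443] [ -0.9487 -11.5471  -0.9161] [-1.8011  0.1733 -0.0468]
shift mm [0. 0. 0.] turn [0.2999 0.8312 0.2656]
[(array([257.873 , 208.4762]), array([254, 203,   9,  13,  63], dtype=int32))]
```

View pics/s10.png

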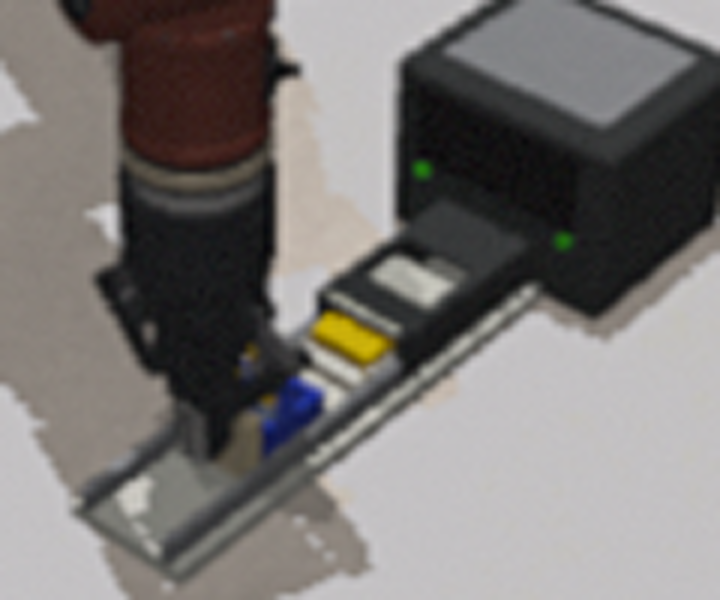

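The tray is moving at a steady ~12 N, with the yellow step sliding under the rim. It is near port x 0, so about 50 mm remain.

>>> arm_command(
  motion=[
    [[5,0,0],[0,0.5,0],0],
    [[6.5,0,0],[0,0.5,0],0],
    [[8,0,0],[0,0.5,0],0],
    [[9.5,0,0],[0,0.5,0],0],
    [[11,0,0],[0,0.5,0],0],
    [[12.5,0,0],[0,0.5,0],0],
    [[14,0,0],[0,0.5,0],0],
    [[15.5,0,0],[0,0.5,0],0],
    [[17,0,0],[0,0.5,0],0],
    [[18.5,0,0],[0,0.5,0],0],
    [[20,0,0],[0,0.5,0],0],
    [[21.5,0,0],[0,0.5,0],0],
  ],
)

```text
time_s: 17.08
tcp_pos: [0.5382, -0.076, 0.0443]
tcp_rot: [2.112, 2.308, -0.006]
ft_force: [-0.1, -11.4, -2.1]
width: -0.003
```

>>> arm_command(
  motion=[
    [[5,0,0],[0,0.4,0],0],
    [[6.5,0,0],[0,0.4,0],0],
    [[8,0,0],[0,0.4,0],0],
    [[9.5,0,0],[0,0.4,0],0],
    [[11,0,0],[0,0.4,0],0],
    [[12.5,0,0],[0,0.4,0],0],
    [[14,0,0],[0,0.4,0],0],
    [[15.5,0,0],[0,0.4,0],0],
    [[17,0,0],[0,0.4,0],0],
    [[18.5,0,0],[0,0.4,0],0],
    [[20,0,0],[0,0.4,0],0],
  ],
)

```text
time_s: 18.45
tcp_pos: [0.5368, -0.058, 0.044]
tcp_rot: [2.113, 2.31, -0.002]
ft_force: [-0.0, -7.1, -2.1]
width: -0.002
```

```bash
python3 - <<'E'
from h import *
b=optics.read_camera("scene")
cv2.imwrite("pics/s11.png",cv2.resize(b[140:240,210:330,::-1],None,fx=6,fy=6,interpolation=cv2.INTER_CUBIC))
s=env.observe();print(s["time_s"],s["tcp_pos"],s["ft_force"],s["torque"])
goal(s["tcp_pos"])
E
```

```text
18.5 [ 0.5368 -0.0578  0.044 ] [ 1.3225 -7.0861 -2.8706] [-1.0108 -0.0771 -0.0447]
shift mm [0. 0. 0.] turn [0.3707 0.5084 0.4111]
```

View pics/s11.png

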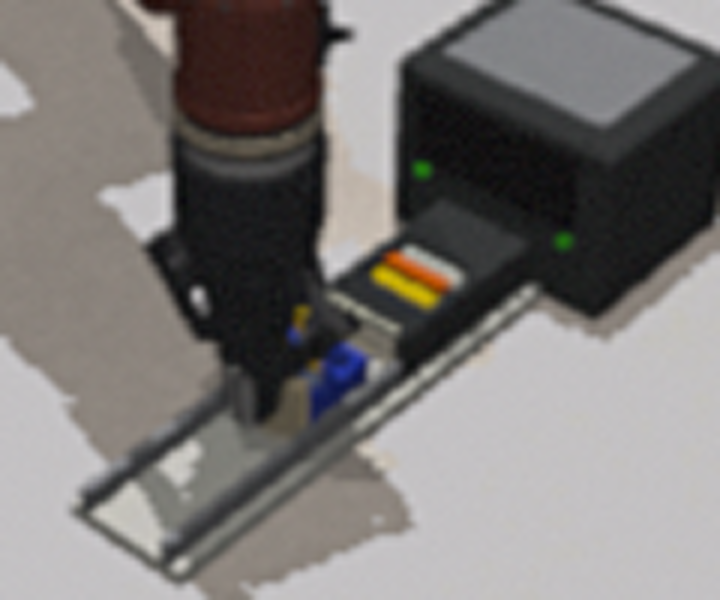

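The orange ridge and part of the yellow step now show in the hole, but the button is not fully clear yet. About 11 mm remain, so I'll go slower.

>>> arm_command(
  motion=[
    [[4,0,0],[0.3,0.4,0],0],
    [[5,0,0],[0.3,0.4,0],0],
    [[6,0,0],[0.3,0.4,0],0],
    [[7,0,0],[0.3,0.4,0],0],
    [[8,0,0],[0.3,0.4,0],0],
    [[9,0,0],[0.3,0.4,0],0],
    [[10,0,0],[0.3,0.4,0],0],
  ],
)

```text
time_s: 19.38
tcp_pos: [0.5362, -0.0501, 0.0439]
tcp_rot: [2.115, 2.315, -0.004]
ft_force: [0.2, -8.2, -2.6]
width: 0.001
```

```bash
python3 - <<'E'
from h import *
b=optics.read_camera("scene")
cv2.imwrite("pics/s12.png",cv2.resize(b[140:240,210:330,::-1],None,fx=6,fy=6,interpolation=cv2.INTER_CUBIC))
s=env.observe();print(s["time_s"],s["tcp_pos"],s["ft_force"],s["torque"])
goal(s["tcp_pos"])
E
```

```text
19.425 [ 0.5362 -0.05    0.0439] [ 0.3853 -7.1716 -2.3906] [-1.1463 -0.0373 -0.041 ]
shift mm [0. 0. 0.] turn [0.0925 0.3326 0.4638]
```

View pics/s12.png

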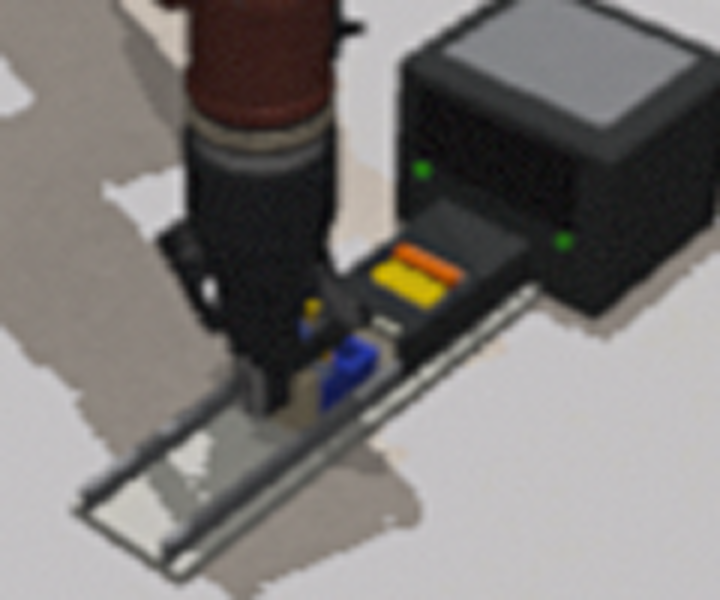

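>>> arm_command(
  motion=[
    [[3,0,0],[0,0.3,0],0],
    [[4,0,0],[0,0.3,0],0],
    [[4.5,0,0],[0,0.3,0],0],
    [[5,0,0],[0,0.3,0],0],
  ],
)

```text
time_s: 19.92
tcp_pos: [0.536, -0.0472, 0.0439]
tcp_rot: [2.115, 2.317, -0.003]
ft_force: [0.5, -7.1, -2.3]
width: -0.001
```

```bash
python3 - <<'E'
from h import *
b=optics.read_camera("scene")
cv2.imwrite("pics/s13.png",cv2.resize(b[140:240,210:330,::-1],None,fx=6,fy=6,interpolation=cv2.INTER_CUBIC))
s=env.observe();print(s["time_s"],s["tcp_pos"],s["ft_force"],s["torque"])
for c in("yellow","orange"): print(blobs("scene",b,c,1))
E
```

```text
19.975 [ 0.536  -0.0471  0.0439] [ 0.1617 -7.7671 -2.1614] [-1.1795 -0.0525  0.0257]
[(array([277.8636, 186.7727]), array([272, 183,  13,   9,  66], dtype=int32))]
[(array([281.2432, 183.1892]), array([276, 180,  11,   8,  37], dtype=int32))]
```

View pics/s13.png

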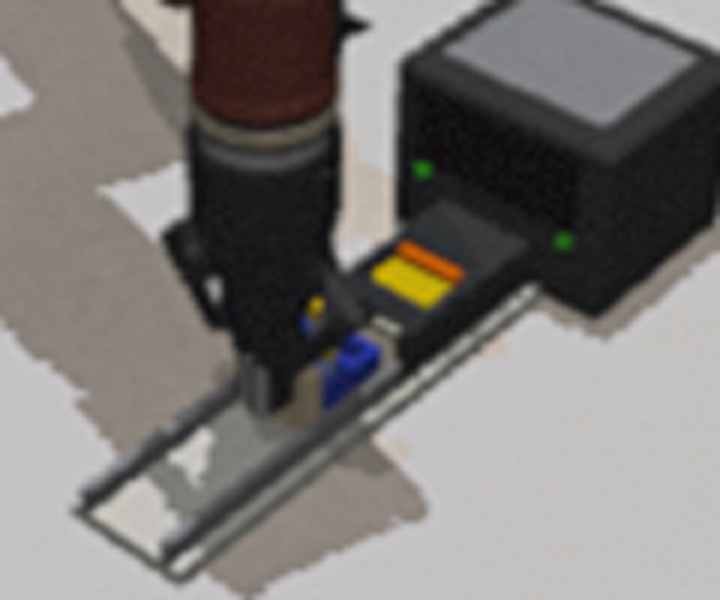

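>>> arm_command(
  motion=[
    [[3,0,0],[0,0.2,0],0],
    [[4,0,0],[0,0.2,0],0],
    [[4.5,0,0],[0,0.2,0],0],
    [[4.5,0,0],[0,0.2,0],0],
  ],
)

```text
time_s: 20.48
tcp_pos: [0.5356, -0.0426, 0.0439]
tcp_rot: [2.116, 2.319, 0.001]
ft_force: [-0.6, -3.0, -1.0]
width: 0.0
```

```bash
python3 - <<'E'
from h import *
b=optics.read_camera("scene")
cv2.imwrite("pics/s14.png",cv2.resize(b[140:240,210:330,::-1],None,fx=6,fy=6,interpolation=cv2.INTER_CUBIC))
s=env.observe();print(s["time_s"],s["tcp_pos"],s["ft_force"],s["torque"])
for c in("yellow","orange"): print(blobs("scene",b,c,1))
E
```

```text
20.525 [ 0.5356 -0.0426  0.0439] [ 0.2268 -3.2235 -0.6401] [-0.3732 -0.0232  0.0132]
[(array([278.3974, 185.6667]), array([272, 182,  14,   9,  78], dtype=int32))]
[(array([282.25, 181.9 ]), array([277, 179,  11,   8,  40], dtype=int32))]
```

View pics/s14.png

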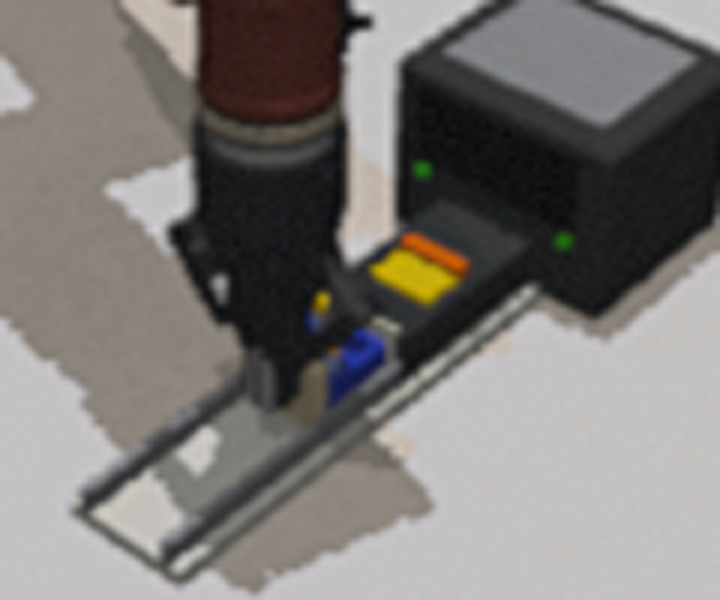

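The force dropped from 7 to 3 N and the button now stands over the roof, so it has popped up. I'll withdraw straight back, then up, and check.

>>> arm_command(
  motion=[
    [[-5,0,0],[0,0,0],0],
    [[-15,0,0],[0,0,0],0],
    [[-30,0,0],[0,0,0],0],
    [[-45,0,-10],[0,0,0],0],
    [[-60,0,-40],[0,0,0],0],
    [[-90,0,-90],[0,0,0],0],
    [[-130,0,-140],[0,0,0],0],
    [[-170,0,-170],[0,0,0],0],
    [[-200,0,-170],[0,0,0],0],
    [[-200,0,-170],[0,0,0],0],
    [[-200,0,-170],[0,0,0],0],
  ],
)

```text
time_s: 21.9
tcp_pos: [0.5529, -0.2414, 0.2138]
tcp_rot: [2.118, 2.319, 0.002]
ft_force: [0.3, -0.3, 0.2]
width: -0.0
```

```bash
python3 - <<'E'
from h import *
b=optics.read_camera("scene");t=optics.read_camera("top")
cv2.imwrite("pics/s15.png",cv2.resize(b[140:240,210:330,::-1],None,fx=6,fy=6,interpolation=cv2.INTER_CUBIC))
cv2.imwrite("pics/t15.png",cv2.resize(t[150:230,170:300,::-1],None,fx=6,fy=6,interpolation=cv2.INTER_CUBIC))
s=env.observe();print(s["time_s"],s["tcp_pos"],s["ft_force"])
hole=np.array([.5233,.0803,.041])
for n,im in(("scene",b),("top",t)):
  for c in("yellow","orange"):
    for ce,st in blobs(n,im,c,1):
      for z in((.041,.033) if c=="yellow" else(.046,.038)):
        p=ray(n,ce,z);print(n,c,ce,st,z,p,"port x",50+1e3*(p-hole)@PX)
# two-view triangulation of ridge
d=[]
for n,im in(("scene",b),("top",t)):
  ce=blobs(n,im,"orange",1)[0][0];m=optics.camera_model(n);v=m["pose"][:3,:3]@np.linalg.inv(m["mtx"])@np.r_[ce,1];d.append((m["pose"][:3,3],v/np.linalg.norm(v)))
A=sum(np.eye(3)-np.outer(v,v) for o,v in d);B=sum((np.eye(3)-np.outer(v,v))@o for o,v in d);print("tri ridge",np.linalg.solve(A,B))
E
```

```text
22.0 [ 0.5529 -0.2406  0.2134] [-0.174   0.2718  0.6522]
scene yellow [278.381  185.7976] [272 181  14  10  84] 0.041 [0.5246 0.0748 0.041 ] port x 44.41985707246143
scene yellow [278.381  185.7976] [272 181  14  10  84] 0.033 [0.518  0.0822 0.033 ] port x 52.33272739681205
scene orange [282.1538 181.7949] [277 179  11   7  39] 0.046 [0.523  0.0943 0.046 ] port x 63.99218944394599
scene orange [282.1538 181.7949] [277 179  11   7  39] 0.038 [0.5163 0.102  0.038 ] port x 72.15747035562997
top yellow [230.5469 189.3594] [227 185   8  10  64] 0.041 [0.5225 0.078  0.041 ] port x 47.80837490969658
top yellow [230.5469 189.3594] [227 185   8  10  64] 0.033 [0.5229 0.0786 0.033 ] port x 48.31884604212484
top orange [225.9231 189.7308] [225 185   3  10  26] 0.046 [0.5205 0.0959 0.046 ] port x 65.76048177889218
top orange [225.9231 189.7308] [225 185   3  10  26] 0.038 [0.5209 0.0965 0.038 ] port x 66.37563553701054
tri ridge [0.5208 0.0963 0.0436]
```

View pics/s15.png

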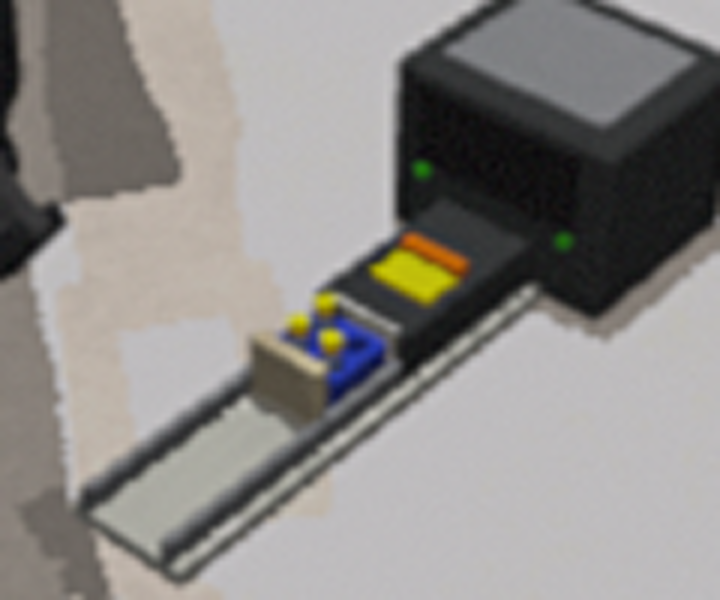

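View pics/t15.png

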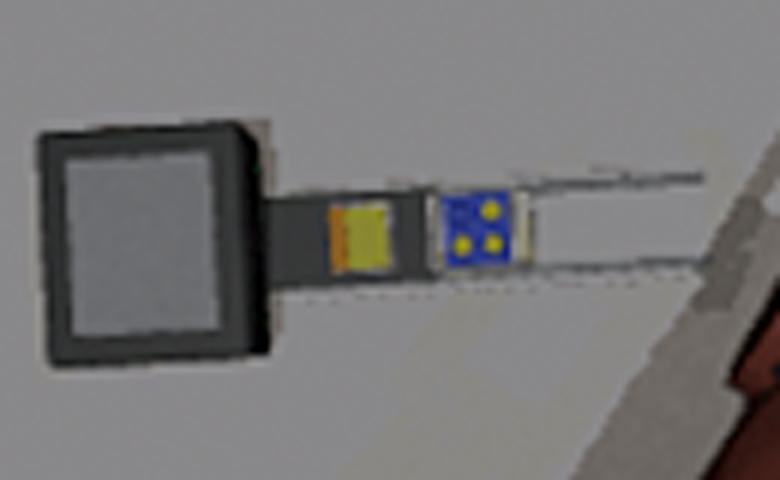

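Both views confirm the button is up. At the up height, the scene and top views differ by 1.6 mm for the ridge and 3.2 mm for the step, similar to the offsets at the start when the button was certainly up. At the pressed height the scene view would put the tray at 57–59 mm, past its 52 mm limit. All three vials are seated, and the robot is clear and still.

```bash
python3 -c "
from station import env
print(env.observe()['time_s']);print(env.sign_off())"
```

```text
22.0
the job is handed in; nothing more can be done
None
```

The tray is loaded and latched, and the job was handed in at 22 s with the robot clear. I pressed the button to its stop, slid the tray until the ridge was under the rim, then lifted off and pushed on the cream plate until the button popped up.

**Forces:**
- The vertical press on the button peaked at about 12 N.
- The push on the plate was 7–13 N.
- There was one short peak of about 19 N when the finger met the rim.

**Last checks:**
- The push force dropped from about 7 N to 3 N at the pop.
- The top and scene pictures show the orange ridge and yellow step up in the hole.
- All three vials are in their holes. I saw nothing else disturbed around the port, but took no final picture of the whole bench.

**Small disagreements:**
- The tray position came out at 49–53 mm, depending on the view and feature; the given range is 48–52 mm.
- Two-view triangulation gave a ridge height of 43.6 mm, against 46 mm expected when up and 38 mm when caught. Taken with the force drop, I read this as up.

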